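# Roll a brass roller up the inspection ramp into its seat

### The job

Roll the brass roller up its lane of the wooden inspection stand, pushing it from behind with the fingertips, until it drops over the crest and rests in the seat against the aluminium stop. Push it up slowly and steadily, without flicking it or letting it roll back down, and do not pinch or lift it. Leave the steel roller waiting at the foot, do not disturb the things lying round the stand, and finish with the hand clear.

Things in the scene. Friction and masses are not known exactly. Their poses are not given: they have to be found in the camera images.
- brass_roller: The roller to push: smooth, slippery brass-coloured cylinder, 44 mm in diameter, 78 mm long, about 0.35 kg, black bearing discs in its ends; rolls very freely. Origin at its centre; its y axis is its length, x and z turn as it rolls. It starts lying across one of the stand's two lanes (either one), leaning on the lip at the foot, centre at about x = -103, z = 46 mm in the stand's frame.
- steel_roller: An identical roller in grey steel, lying at the foot of the other lane; it must stay there. Origin at its centre, y along its length.
- stand: Wooden inspection stand, fixed to the bench, 270 mm long (x) by 206 mm wide (y), two lanes side by side. Origin under its middle, on the bench; x points along the lanes, up the ramp to the stop; z up. Lane centre lines at y = +47 and -47 mm; each lane is 84 mm wide between 10 mm thick rails that stand 12 mm above the ramp.
- stand_ramp (a point): Point at the foot of the ramp, on its surface at the lip's uphill face, midway between the lanes: x = -117, z = 22 mm in the stand's frame. x points up along the ramp (7 degrees), z square out of it; a roller on the ramp has its centre at z = 22 mm in this frame. The lip behind the waiting rollers is 10 mm thick and stands 7 mm above the ramp.
- tin: Round wax tin with a red lid, 78 mm in diameter, 31 mm high, lying beside the stand. Origin under its centre.
- blank: Reddish square wooden pen blank, 19 x 128 x 20 mm high, lying beside the stand. Origin under its centre; y along its length.
- key: Grey steel chuck key with a cross handle, 70 x 82 x 21 mm high, lying behind the stop end of the stand. Origin under its centre.
- stand_crest (a point): The crest at the ramp's upper end, midway between the lanes: x = 75, z = 45.6 mm in the stand's frame (axes as the stand's). Beyond it the dark wood seat falls at 15 degrees to the stop. A roller past the crest rolls into the seat by itself and stays there; let go anywhere before the crest, it rolls back down.
- stand_stop (a point): Middle of the top edge of the upright aluminium stop plate's face: x = 117, z = 76 mm in the stand's frame (axes as the stand's). A roller seated against the stop has its centre at x = 95, z = 63 mm in the stand's frame.

How it is judged:
On the way:
1. the fingers push the brass roller up the upper half of the ramp (x of brass_roller in the frame of stand between -0.02 and 0.075 m and contact force between brass_roller and the fingers above 0.02 N), for 0.05 s.
At the end, for the whole second after the job is handed in: The brass roller lies at rest in the seat of its lane, square within 0.12 rad, its centre at x = 90 to 100 mm, z = 58 to 66 mm in the stand's frame (touching the stop within 5 mm); the steel roller is within 15 mm, and the tin, pen blank and chuck key within 20 mm, of their starts (x of brass_roller in the frame of stand between 0.09 and 0.1 m and z of brass_roller in the frame of stand between 0.058 and 0.066 m and y of brass_roller in the frame of stand between -0.08 and 0.08 m and angle between the y axis of brass_roller and the y axis of stand, either way round below 0.12 rad and linear speed of brass_roller below 0.02 m/s and distance of steel_roller from where it was at the start of the episode below 0.015 m and distance of each of tin, blank, key from where it was at the start of the episode below 0.02 m).
It fails at once if the brass roller runs faster than 0.25 m/s on the ramp: flicked up, or let go and rolling back (x of brass_roller in the frame of stand below 0.073 m and linear speed of brass_roller above 0.25 m/s).
It fails at once if the brass roller is lifted more than 8 mm off the ramp (z of brass_roller in the frame of stand_ramp above 0.03 m).
It fails at once if the steel roller is moved by more than 15 mm (distance of steel_roller from where it was at the start of the episode above 0.015 m).
It fails at once if the tin, the pen blank or the chuck key is moved by more than 20 mm (distance of any of tin, blank, key from where it was at the start of the episode above 0.02 m).
It also fails if it takes over 42 s, if anything falls off the work surface, if the arm or the gripper's body presses on something with over 40 N, if the wrist force passes 120 N, or if a joint passes its speed limit or range.

### The arm

A 7-joint arm with a two-finger parallel gripper is mounted at the origin on a cart in front of the work surface, level with it; the furniture and walls round the work are solid. World frame = base frame: x ahead of the robot, y to its left, z up, the work surface at z = 0. Lengths are in m, angles in rad, forces in N, time in s.
With the tool pointing down it reaches from about 0.4 to 0.85 m from the base axis. Payload 4.5 kg.
Tool frame: the origin (TCP) lies at the very end of the fingers, on their centre line; the grasp point (between the pads) lies 19 mm behind it (r.pinch_z is the distance from the TCP to the grasp point, in m); z points along the fingers, y is the line along which they close (so a half turn about z gives the same grasp; the last joint's range is limited). The gripper opens to 88 mm and grips with 3 to 60 N. Pads are 18 mm wide; open, the fingers measure 123 mm over their backs; the gripper's body (75 mm by 187 mm) begins 45 mm behind the grasp point.
Start: joints at [-1.223, 0.689, -0.195, 1.565, 0.157, 0.902, -0.215], TCP at [0.193, 0.595, 0.239] pointing down, gripper open.
Joint ranges: [-3.01, 3.01], [-0.46, 2.08], [-1.47, 1.51], [0.13, 2.56], [-1, 4.14], [0.04, 2.09], [-2.66, 2.66]. Speed limits (rad/s): [2.57, 2.57, 3.14, 3.14, 3.14, 3.14, 3.14].

### API

Orientations are given as a unit quaternion [x, y, z, w].
In Python, from plant import r, cams gives the robot as it stands.
- The arm moves only by the shell command python3 -m pendant 'ROWS' [FORCE]. ROWS is JSON, a list of rows, each a list of 3 entries, a list of its own where there are three numbers: the closure, from -1 (fully open) to 1 (shut), then the shift along the tool's x, y, z in mm, then the turn, a rotation vector about the tool's x, y, z in degrees. A call has 1 to 8 rows; each row shifts and turns the commanded pose from where the row before left it, along the tool's axes as they then stand; what a row does not reach is not made up. A row lasts 1/8 s, in which the tool goes at most 62.5 mm and 10.7 degrees, less where a joint would pass 70% of its speed; a pose out of reach is approached as far as the arm can. A call with a gripper value outside its range is refused whole. The fingers move at their own pace and stop on an object; FORCE is the grip in N (left out, the last holds). Time passes only in rows, so rows that do not move let the fingers close. It gives the time, the measured TCP pose, the force, the opening and the grip force at its end, in the units of the state.
- r.get_state(): the state, without advancing time (a new reading comes with each control period).
- cams.snapshot(name): name is "side" or "top" or "wrist"; returns a dict with "img" (420x560x3 uint8, red, green, blue), "camera_matrix" (3x3 intrinsics, pixels), "camera_from_world" (4x4, takes a point from world to camera coordinates); the wrist camera has in their place "tool_from_camera" (4x4, takes a point from camera to tool coordinates, whose origin is the TCP and whose axes are the flange's). Camera axes: x right, y up, looking along -z (the intrinsics and any distortion apply to the point x, -y, -z); pixel columns grow to the right and rows downward; lengths in m; the calibration is good to about 2 mm. A picture is of the moment at which its call begins: read the wrist's pose just before it. There is no depth.
- r.finish_job(): hands the job in; it is judged then, once.
The state is a dict: "clock": time; "q": joint angles; "qd": joint speeds; "joint_torque": joint torques, N m; "tool_pos": TCP position; "eef_rot": TCP orientation; "contact_force": force on the tool from outside, world axes, zero at the start; "moment": the same for the moment, N m; "opening": opening from 0.0 (shut) to 1.0 (fully open); "finger_force": force on a finger pad.
Only numpy, scipy, OpenCV 4.12 (cv2) and the standard library are available. Lean on these libraries where they do the work, as an engineer would, in place of code of your own. Each camera call takes 0.05 s, during which the arm holds its last target. There are 200 camera calls.

## Working session

There is one attempt and no reset: what is moved stays moved. The work goes in short steps, Python scripts to look and compute and a shell command to move; the robot and the scene stay as the last step left them, time stands still between calls to the robot, and variables do not carry over. Pictures are saved under pics/ and viewed, at most 10 in all, crops included, and the job is handed in when it is done.

```bash
mkdir -p pics; ls
python3 - <<'E'
from plant import r,cams
import cv2,numpy as np
np.set_printoptions(precision=4,suppress=True)
print(r.get_state())
for n in ("top","side"):
    s=cams.snapshot(n); cv2.imwrite(f"pics/{n}0.png",s["img"][:,:,::-1]); print(n,s["camera_matrix"],s["camera_from_world"],[k for k in s])
E
```

```text
pics
{'clock': 0.0, 'q': array([-1.2232,  0.69  , -0.1945,  1.5663,  0.1573,  0.9025, -0.2151]), 'qd': array([-0.0003,  0.0012,  0.0007, -0.0008, -0.0004,  0.0015, -0.0008]), 'joint_torque': array([ -0.0004, -52.7552,  -1.2669, -15.3426,  -0.0526,   0.0068,
         0.0002]), 'tool_pos': array([0.1928, 0.5939, 0.2379]), 'eef_rot': array([ 0.1562,  0.9877, -0.0009, -0.0001]), 'contact_force': array([-0.018 ,  0.1739, -0.0517]), 'moment': array([ 0.0077,  0.0051, -0.0129]), 'finger_force': 0.0, 'opening': 1.0012046849613914}
top [[488.4817   0.     281.5955]
 [  0.     488.4817 209.2891]
 [  0.       0.       1.    ]] [[-0.011  -0.9999  0.0065 -0.1312]
 [ 0.9942 -0.0103  0.1074 -0.5744]
 [-0.1074  0.0077  0.9942 -1.0251]
 [ 0.      0.      0.      1.    ]] ['img', 'camera_matrix', 'camera_from_world']
side [[447.5516   0.     273.0121]
 [  0.     447.5516 204.4363]
 [  0.       0.       1.    ]] [[-0.4225  0.9064  0.0043  0.3586]
 [-0.7984 -0.3744  0.4716  0.382 ]
 [ 0.4291  0.1958  0.8818 -1.175 ]
 [ 0.      0.      0.      1.    ]] ['img', 'camera_matrix', 'camera_from_world']
```

View pics/top0.png

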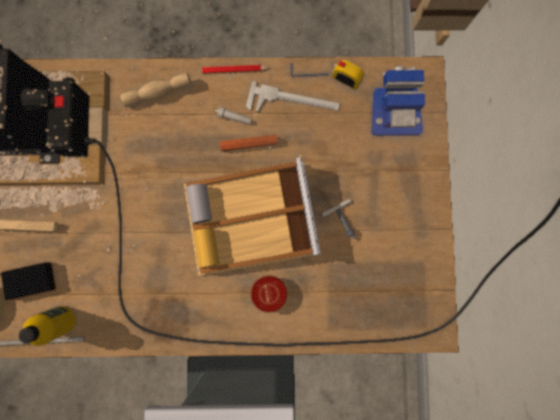

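View pics/side0.png

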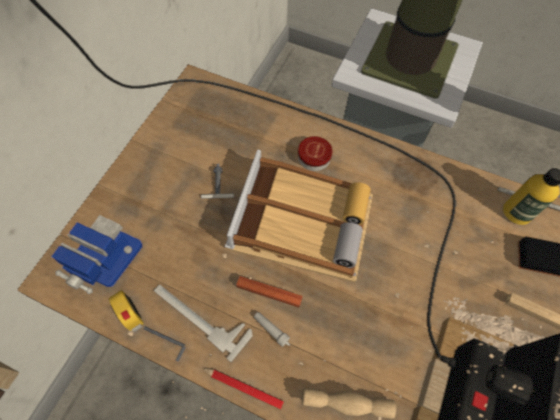

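The top view shows the stand with uphill running right, towards world -y. The brass roller is in the near lane at about (205,247) and the steel one at (200,203). The tin is at (269,294), the blank at (249,143) and the key at (340,215). I'll enlarge both views to measure.

Run:
```python
import cv2
a=cv2.imread("pics/top0.png")[145:285,175:361]; cv2.imwrite("pics/topc.png",cv2.resize(a,None,fx=4,fy=4,interpolation=cv2.INTER_CUBIC))
a=cv2.imread("pics/side0.png")[140:290,215:385]; cv2.imwrite("pics/sidec.png",cv2.resize(a,None,fx=4,fy=4,interpolation=cv2.INTER_CUBIC))
```

```text
(no output)
```

View pics/topc.png

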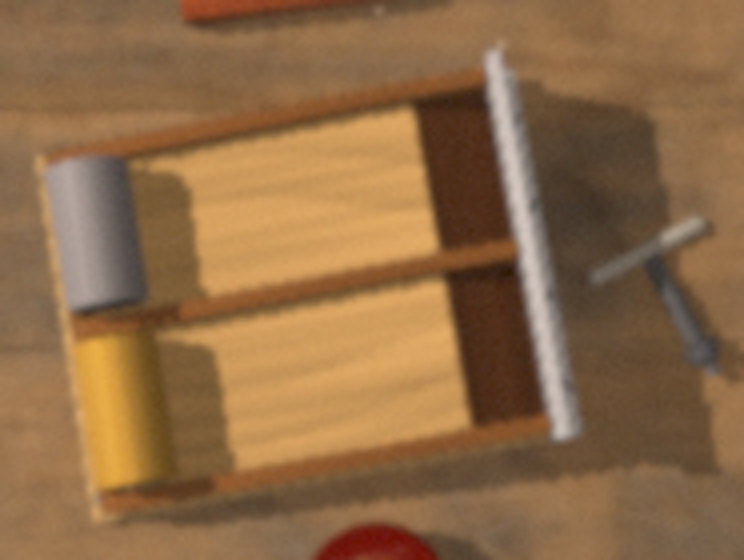

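View pics/sidec.png

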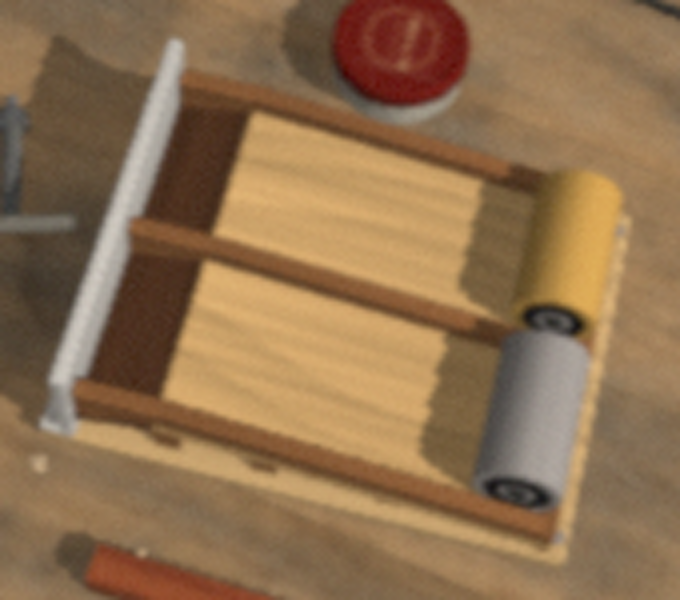

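The crops show the crest line at x≈416–472 in the top crop and x≈203–250 in the side crop. The bearing disc centres are at (555,321) for brass and (518,491) for steel in the side crop. I'll fit the stand pose to these.

```bash
cat > h.py <<'E'
import numpy as np,cv2
from plant import r,cams
from scipy.spatial.transform import Rotation as R
def proj(s,P):
    M=s["camera_from_world"]; c=np.asarray(P)@M[:3,:3].T+M[:3,3]; c=c*[1,-1,-1]
    q=c@s["camera_matrix"].T; return q[:,:2]/q[:,2:]
def T(p,S):  # stand -> world
    x,y,a=p; S=np.asarray(S,float)/1000; c,s=np.cos(a),np.sin(a)
    return np.c_[x+c*S[:,0]-s*S[:,1],y+s*S[:,0]+c*S[:,1],S[:,2]]
E
python3 - <<'E'
from h import *
from scipy.optimize import least_squares
np.set_printoptions(precision=4,suppress=True)
t,s=cams.snapshot("top"),cams.snapshot("side")
for c in (t,s): M=c["camera_from_world"]; print("cam",-M[:3,:3].T@M[:3,3])
tS=[[75,89,45.6],[75,5,45.6],[75,-5,45.6],[75,-89,45.6],[-103,-47,46],[-103,47,46]]
tu=np.array([[416,105],[440,245],[443,280],[472,428],[125,410],[98,234]])/4+[175,145]
sS=[[75,-89,45.6],[75,5,45.6],[-103,-8,46],[-103,86,46]]
su=np.array([[250,112],[203,265],[555,321],[518,491]])/4+[215,140]
f=lambda p:np.r_[(proj(t,T(p,tS))-tu).ravel(),(proj(s,T(p,sS))-su).ravel()]
o=least_squares(f,[0.5,0,-1.4],loss="soft_l1"); print(o.x,np.rad2deg(o.x[2])); print(f(o.x).reshape(-1,2))
p=o.x; np.save("stand.npy",p)
print(T(p,[[-103,-47,46],[75,-47,45],[95,-47,63],[-135,-47,0],[-103,47,46]]))
# tin etc. approx
for z,u in ((.031,(269,293)),(0.02,(345,235))):
    g=least_squares(lambda w:(proj(t,[[w[0],w[1],z]])[0]-u),[.5,0]).x; print(g)
print(r.get_state()["clock"])
E
```

```text
cam [ 0.4595 -0.1292  1.0817]
cam [0.9606 0.048  0.8544]
[ 0.5563 -0.0711 -1.4023] -80.34872570447297
[[-1.1434 -1.279 ]
 [-0.1482  1.8979]
 [-0.0576 -2.2643]
 [-0.1792 -0.3604]
 [ 0.1406 -0.4108]
 [-0.2674  0.1173]
 [ 0.4571 -0.5179]
 [ 0.2984 -1.496 ]
 [-0.8304 -0.2676]
 [-0.5621 -0.3185]]
[[ 0.4927  0.0226  0.046 ]
 [ 0.5225 -0.1529  0.045 ]
 [ 0.5259 -0.1726  0.063 ]
 [ 0.4873  0.0541  0.    ]
 [ 0.5854  0.0383  0.046 ]]
[ 0.3945 -0.1086]
[ 0.5165 -0.2747]
0.2
```

```bash
cat >> h.py <<'E'
def where():
    st=r.get_state(); p=np.load("stand.npy"); a=p[2]; c,s=np.cos(a),np.sin(a)
    d=st["tool_pos"][:2]-p[:2]; S=np.array([c*d[0]+s*d[1],-s*d[0]+c*d[1],st["tool_pos"][2]])*1000
    Rt=R.from_quat(st["eef_rot"]); Rs=R.from_euler("z",a)
    want=R.from_matrix(np.c_[[-1,0,0],[0,1,0],[0,0,-1]])
    err=((Rt.inv()*Rs*want).as_rotvec(degrees=True))
    print("t%.2f"%st["clock"],"TCP in stand",S.round(1),"turn needed",err.round(2),"F",st["contact_force"].round(2),"open %.3f"%st["opening"])
    return S,Rt,Rs
def need(target):
    S,Rt,Rs=where(); print("shift tool",(Rt.inv()*Rs).apply(np.asarray(target)-S).round(1))
E
python3 -m pendant '[[0.3,[0,0,0],[0,0,10.4]],[0.3,[0,0,0],[0,0,10.4]],[0.3,[0,0,0],[0,0,10.4]],[0.3,[0,0,0],[0,0,10.4]],[0.3,[0,0,0],[0,0,10.4]],[0.3,[0,0,0],[0,0,10.4]]]'
python3 -c "
from h import *; need([-175,-47,235])"
```

```text
clock: 0.95
tool_pos: [0.1927, 0.5944, 0.2385]
eef_rot: [0.648, 0.762, -0.0, 0.0]
contact_force: [1.0, 0.1, -0.0]
opening: 0.357
finger_force: 0.0
t0.95 TCP in stand [-717.  -246.9  238.5] turn needed [-0.02  0.02 -0.36] F [ 1.01  0.11 -0.02] open 0.357
shift tool [-540.7  203.3    3.6]
```

```bash
python3 -m pendant '[[0.3,[-45,17,0],[0,0,-0.4]],[0.3,[-45,17,0],[0,0,0]],[0.3,[-45,17,0],[0,0,0]],[0.3,[-45,17,0],[0,0,0]],[0.3,[-45,17,0],[0,0,0]],[0.3,[-45,17,0],[0,0,0]],[0.3,[-45,17,0],[0,0,0]],[0.3,[-45,17,0],[0,0,0]]]'
python3 -m pendant '[[0.3,[-45,17,0],[0,0,0]],[0.3,[-45,17,0],[0,0,0]],[0.3,[-45,17,0],[0,0,0]],[0.3,[-45,17,0],[0,0,0]],[0.3,[0,0,0],[0,0,0]]]'
python3 -c "
from h import *; need([-170,-47,38])"
```

```text
clock: 1.95
tool_pos: [0.3899, 0.2622, 0.2388]
eef_rot: [0.643, 0.766, 0.0, -0.0]
contact_force: [0.5, 1.0, 0.3]
opening: 0.344
finger_force: 0.0
clock: 2.58
tool_pos: [0.4892, 0.0937, 0.2387]
eef_rot: [0.646, 0.764, -0.0, 0.001]
contact_force: [-0.0, 0.4, -0.4]
opening: 0.35
finger_force: 0.0
t2.58 TCP in stand [-173.7  -38.5  238.7] turn needed [ 0.06  0.12 -0.09] F [-0.01  0.44 -0.41] open 0.350
shift tool [ -3.3  -8.7 200.7]
```

```bash
python3 -m pendant '[[0.3,[0,-8.5,35],[0,0,0]],[0.3,[0,0,40],[0,0,0]],[0.3,[0,0,40],[0,0,0]],[0.3,[0,0,40],[0,0,0]],[0.3,[0,0,25],[0,0,0]],[0.3,[0,0,18],[0,0,0]],[0.3,[0,0,0],[0,0,0]]]'
python3 - <<'E'
from h import *
need([-140,-47,38])
s=cams.snapshot("side"); cv2.imwrite("pics/side1.png",cv2.resize(s["img"][110:290,215:435,::-1],None,fx=3.3,fy=3.3,interpolation=cv2.INTER_CUBIC))
print((proj(s,[r.get_state()["tool_pos"]])-[215,110])*3.3)
E
```

```text
clock: 3.45
tool_pos: [0.4779, 0.0977, 0.0397]
eef_rot: [0.642, 0.767, -0.001, -0.001]
contact_force: [-1.3, 0.0, 0.7]
opening: 0.352
finger_force: 0.0
t3.45 TCP in stand [-179.6  -49.    39.7] turn needed [-0.16 -0.04  0.46] F [-1.26  0.02  0.67] open 0.352
shift tool [-39.6   1.7   1.7]
[[587.269942   339.89077676]]
```

View pics/side1.png

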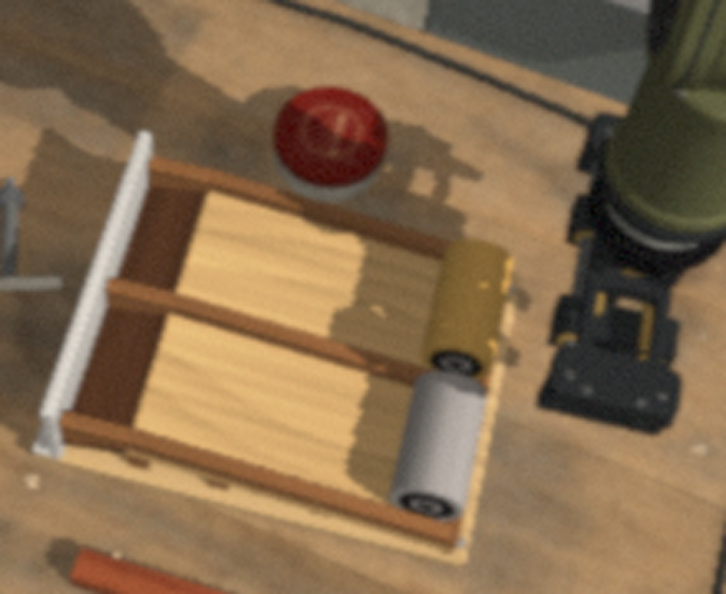

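The hand is behind the foot of the brass lane and everything is undisturbed: brass at crop (465,305), steel at (440,445). I'll close the gap gently.

```bash
python3 -m pendant '[[0.3,[-10,1,1],[0,0,0]],[0.3,[-10,1,0],[0,0,0]],[0.3,[-9,0,0],[0,0,0]],[0.3,[-4,0,0],[0,0,0]],[0.3,[-3,0,0],[0,0,0]],[0.3,[0,0,0],[0,0,0]]]'
python3 -c "
from h import *; need([-134,-47,38])"
```

```text
clock: 4.25
tool_pos: [0.4873, 0.0615, 0.0397]
eef_rot: [0.643, 0.766, 0.0, -0.0]
contact_force: [0.1, -0.6, -0.2]
opening: 0.352
finger_force: 0.0
t4.25 TCP in stand [-142.2  -45.8   39.7] turn needed [-0.   -0.01  0.36] F [ 0.07 -0.63 -0.16] open 0.352
shift tool [-8.2 -1.3  1.7]
```

```bash
python3 -m pendant '[[0.3,[-3,-1,1.5],[0,0,0]],[0.3,[-3,0,0],[0,0,0]],[0.3,[-3,0,0],[0,0,0]],[0.3,[-4,0,-0.5],[0,0,0]],[0.3,[-6,0,-0.7],[0,0,0]],[0.3,[-6,0,-0.7],[0,0,0]],[0.3,[-6,0,-0.7],[0,0,0]],[0.3,[-6,0,-0.7],[0,0,0]]]'
python3 - <<'E'
from h import *
need([-120,-47,40])
for n in("top",):
    s=cams.snapshot(n); cv2.imwrite(f"pics/{n}2.png",cv2.resize(s["img"][120:300,165:385,::-1],None,fx=3.3,fy=3.3,interpolation=cv2.INTER_CUBIC))
E
```

```text
clock: 5.25
tool_pos: [0.4929, 0.0244, 0.0416]
eef_rot: [0.643, 0.766, 0.0, 0.0]
contact_force: [-0.1, 1.6, 1.2]
opening: 0.345
finger_force: 1.0
t5.25 TCP in stand [-104.7  -46.5   41.6] turn needed [ 0.   -0.    0.36] F [-0.08  1.58  1.2 ] open 0.345
shift tool [15.3 -0.4  1.6]
```

View pics/top2.png

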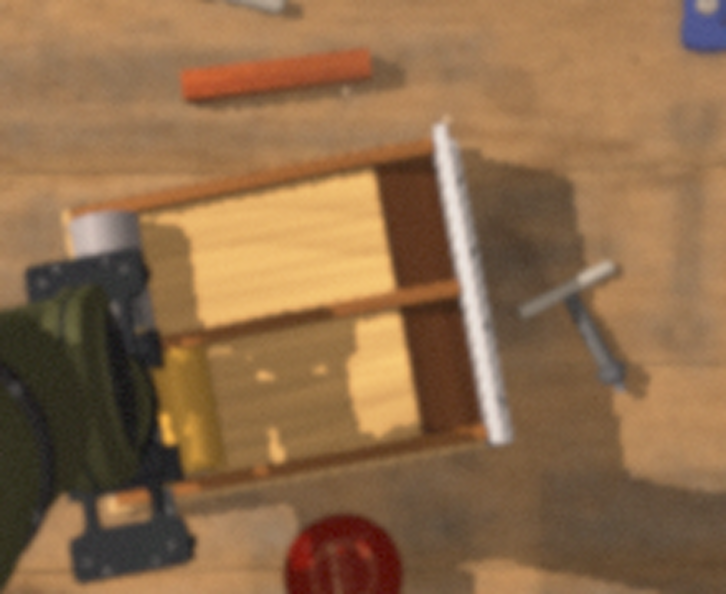

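The brass roller is moving squarely ahead of the fingers, at crop (192,408), with about 1.6 N of reaction. Steel is still at the foot. I'll carry on up the slope steadily.

```bash
python3 -m pendant '[[0.3,[-7,0,-0.8],[0,0,0]],[0.3,[-8,0,-1],[0,0,0]],[0.3,[-8,0,-1],[0,0,0]],[0.3,[-8,0,-1],[0,0,0]],[0.3,[-8,0,-1],[0,0,0]],[0.3,[-8,0,-1],[0,0,0]],[0.3,[-8,0,-1],[0,0,0]],[0.3,[-8,0,-1],[0,0,0]]]'
python3 -c "
from h import *; need([52,-47,59])"
```

```text
clock: 6.3
tool_pos: [0.5038, -0.0377, 0.0494]
eef_rot: [0.643, 0.766, 0.0, -0.0]
contact_force: [-0.5, 2.4, 1.8]
opening: 0.348
finger_force: 1.0
t6.30 TCP in stand [-41.8 -46.1  49.4] turn needed [-0.   -0.01  0.37] F [-0.52  2.42  1.77] open 0.348
shift tool [-93.7  -1.5  -9.6]
```

```bash
python3 -m pendant '[[0.3,[-8,0,-1],[0,0,0]],[0.3,[-8,0,-1],[0,0,0]],[0.3,[-8,0,-1],[0,0,0]],[0.3,[-8,0,-1],[0,0,0]],[0.3,[-8,0,-1],[0,0,0]],[0.3,[-8,0,-1],[0,0,0]],[0.3,[-8,0,-1],[0,0,0]],[0.3,[-8,0,-1],[0,0,0]]]'
python3 -c "
from h import *; need([52,-47,59])"
```

```text
clock: 7.3
tool_pos: [0.5149, -0.1007, 0.0573]
eef_rot: [0.643, 0.766, -0.0, -0.0]
contact_force: [-0.9, 2.0, 1.5]
opening: 0.349
finger_force: 1.0
t7.30 TCP in stand [ 22.2 -45.8  57.3] turn needed [-0.01 -0.01  0.37] F [-0.9   1.99  1.51] open 0.349
shift tool [-29.8  -1.4  -1.7]
```

```bash
python3 -m pendant '[[0.3,[-7,0,-0.8],[0,0,0]],[0.3,[-7,0,-0.8],[0,0,0]],[0.3,[-7,0,-0.8],[0,0,0]],[0.3,[-6,0,-0.6],[0,0,0]],[0.3,[-5,0,0],[0,0,0]],[0.3,[0,0,0],[0,0,0]],[0.3,[0,0,0],[0,0,0]]]'
python3 - <<'E'
from h import *
where()
s=cams.snapshot("side"); cv2.imwrite("pics/side3.png",cv2.resize(s["img"][110:290,215:435,::-1],None,fx=3.3,fy=3.3,interpolation=cv2.INTER_CUBIC))
p=np.load("stand.npy"); print((proj(s,T(p,[[95,-8,63],[75,-8,67.6]]))-[215,110])*3.3)
E
```

```text
clock: 8.18
tool_pos: [0.5204, -0.1315, 0.0602]
eef_rot: [0.643, 0.766, 0.0, -0.0]
contact_force: [-0.1, -0.3, -0.5]
opening: 0.35
finger_force: 0.0
t8.18 TCP in stand [ 53.5 -45.5  60.2] turn needed [-0.01 -0.02  0.39] F [-0.12 -0.28 -0.54] open 0.350
[[142.67794317 273.80181748]
 [173.89585033 277.67669754]]
```

View pics/side3.png

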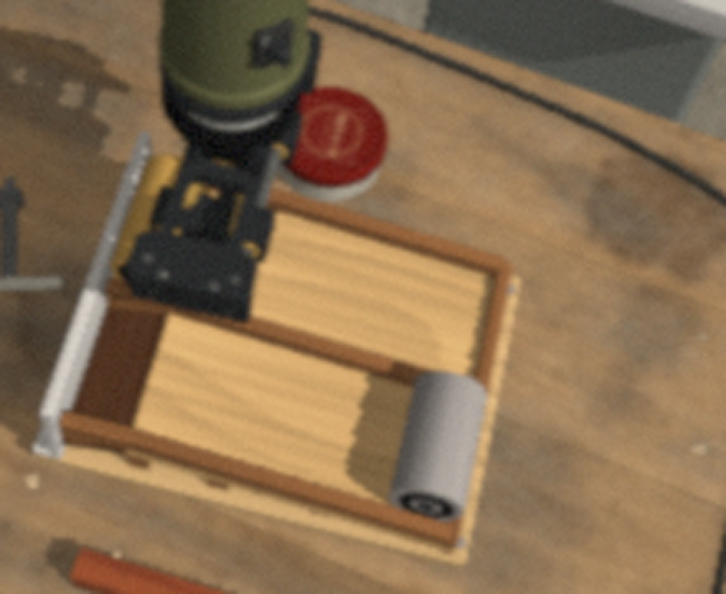

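Contact force has dropped to zero and the brass is lying against the stop at crop (145,210), with steel unmoved. I'll back off, lift clear and check.

```bash
python3 -m pendant '[[0.3,[10,0,-2],[0,0,0]],[0.3,[20,0,-15],[0,0,0]],[0.3,[30,0,-30],[0,0,0]],[0.3,[30,0,-35],[0,0,0]],[0.3,[40,0,-35],[0,0,0]],[0.3,[45,0,-30],[0,0,0]],[0.3,[45,0,-10],[0,0,0]],[0.3,[45,0,0],[0,0,0]]]'
python3 -m pendant '[[0.3,[45,0,0],[0,0,0]],[0.3,[45,0,0],[0,0,0]],[0.3,[0,0,0],[0,0,0]],[0.3,[0,0,0],[0,0,0]],[0.3,[0,0,0],[0,0,0]],[0.3,[0,0,0],[0,0,0]]]'
python3 - <<'E'
from h import *
s=cams.snapshot("side"); t=cams.snapshot("top")
f=lambda s,x0,x1,y0,y1:cv2.resize(s["img"][y0:y1,x0:x1,::-1],(400,380),interpolation=cv2.INTER_CUBIC)
cv2.imwrite("pics/end.png",np.hstack([f(s,200,400,110,300),f(t,175,375,130,320)]))
p=np.load("stand.npy"); print((proj(s,T(p,[[95,-8,63]]))-[200,110])*2)
E
```

```text
clock: 9.22
tool_pos: [0.4735, 0.1325, 0.2193]
eef_rot: [0.642, 0.767, 0.002, 0.0]
contact_force: [-0.1, 0.2, 0.2]
opening: 0.347
finger_force: 0.0
clock: 9.98
tool_pos: [0.4589, 0.2168, 0.2175]
eef_rot: [0.643, 0.766, -0.0, 0.0]
contact_force: [0.4, -0.7, -1.0]
opening: 0.355
finger_force: 0.0
[[116.47148071 165.94049544]]
```

View pics/end.png

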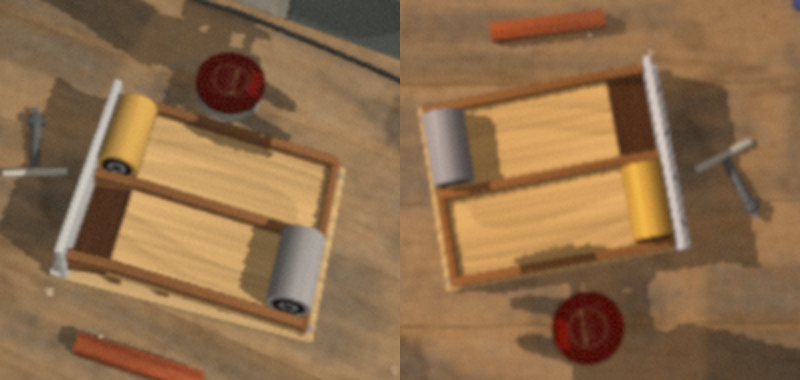

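The brass roller is seated square against the stop: its end disc is at (117,166), and the prediction was (116,166). The steel roller is still at the foot, the tin, blank and key are undisturbed, and the hand is clear.

```bash
python3 -c "
from plant import r; print(r.finish_job())"
```

```text
the job is handed in; nothing more can be done
None
```

The brass roller is in its seat against the stop, the steel roller and the things round the stand look undisturbed in the final pictures, the hand is clear, and the job is handed in; no verdict was returned.

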